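# Fit the cone filter into the coffee maker's brew basket

### The job

Get the coffee maker ready: take the gold cone filter out of the mug by its tab and lower it, without dropping it, into the cup of the pulled-out brew basket until it sits fully home and level, tab over the basket's handle. Let go, then check that it is not wedged: tip it by its tab until the far side of its rim lifts about a centimetre off the seat, let it fall back home on its own, and only then ease the basket gently all the way in. Leave the mug, the carafe, the solder spool and the little tin where they stand.

Things in the scene. Friction and masses are not known exactly. Their poses are not given: they have to be found in the camera images.
- tab (a point): Middle of the filter's black pull tab, the place to grip: a flat bar 42 mm long (along the filter's x), 18 mm wide, 7 mm thick. 74 mm from the filter's axis on its -x side, 5.5 mm above the filter's origin, 3.5 mm below the tab's top, 18 mm short of its outer end. Axes as the filter's. With the filter home, 5 mm down here lifts the far rim about 2 cm.
- filter: Loose permanent coffee filter: gold 60-degree cone, point down, black rim 112 mm across, about 80 g, set loosely in the mug at the start. Origin on the cone's axis where it is 100 mm across, 9 mm below the rim's top, 66 mm above the foot: home in the cup, it lies at cup_mouth. z up, tab to -x. Pressed down at the tab's end (1 N) it tips over the cup's edge, 50 mm off axis; released, it falls back.
- cup_mouth (a point): Centre of the mouth of the brew basket's cup, in the plane of its rim, 0.214 m above the counter, moving with the basket. The cup is a grey 60-degree conical seat, 100 mm across inside at the rim, 114 mm outside, tapering for 25 mm, clear of the filter below that; slippery. z up; -x points along the handle, the way the basket slides out.
- handle_end (a point): Middle of the outer end face of the basket's black handle, a bar 24 mm wide and 16 mm tall standing out to -x, its end 110 mm from the cup's axis, its centre line 36 mm below the cup's rim. Axes as cup_mouth: push this face to +x to close. With the basket closed it is 50 mm in front of the brew head.
- basket (a joint): How far the brew basket is slid out along its rails, m: 0 is fully in against its stop, 0.16 fully out; it starts 0.13 to 0.155 out, where the cup is clear of the head. It slides level with a friction of about 2.5 N and stays where it is left.
- coffee_maker: Black and steel drip coffee maker, fixed, 225 mm deep, 170 mm wide, 297 mm tall; origin at the middle of its underside, z up, its front faces -x. The brew head overhangs to 105 mm in front of the origin, from 232 mm to 297 mm above the counter; the closed basket sits below it between side skirts 144 mm apart.
- mug: Loose blue mug, 84 mm across, 95 mm tall, handle to its +y (37 mm out from the wall); origin at the middle of its underside. Holds the filter at the start.
- carafe: Loose glass carafe with a black lid and handle, 112 mm across, 103 mm tall, on the warmer plate under the brew head; origin at the middle of its underside, handle to its -x.
- spool: Loose solder spool, white flanges 60 mm across, 42 mm tall, standing on the counter; origin at the middle of its underside.
- tin: Loose small round tin with a blue lid, 49 mm across, 19 mm tall; origin at the middle of its underside.
There are look-alikes about, which are no part of the job. There is more than one size of the filter; the job needs the middle-sized. What is shaped like the carafe but green or red is not meant.

How it is judged (in metres and radians):
On the way, in this order (a step that is already met when the one before it is completed fails the run):
1. the filter sits home in the pulled-out basket's cup, level, tab over the handle, released (horizontal distance between filter and cup_mouth below 0.004 m and z of filter in the frame of cup_mouth between -0.003 and 0.003 m and angle between the z axis of filter and the z axis of cup_mouth, either way round below 0.05 rad and angle between the x axis of filter and the x axis of cup_mouth, either way round below 0.35 rad and x of tab in the frame of cup_mouth below -0.05 m and value of joint basket above 0.1 m and contact force between filter and the fingers below 0.02 N), for 0.3 s.
2. the filter is rocked in its seat: far rim lifted, foot still in the cup (value of joint basket above 0.1 m and angle between the z axis of filter and the z axis of cup_mouth, either way round above 0.07 rad and distance between filter and cup_mouth below 0.025 m), for 0.04 s.
3. it has fallen back home by itself, untouched, before the basket is closed (all of step 1), for 0.3 s.
At the end, for the whole second after the job is handed in: The filter rests in the cup untouched: its seat point within 4 mm sideways and 3 mm in height of the cup's mouth, level within 0.05 rad, tab within 0.35 rad of the handle's direction; the basket within 5 mm of fully in; mug and carafe upright; all at rest (horizontal distance between filter and cup_mouth below 0.004 m and z of filter in the frame of cup_mouth between -0.003 and 0.003 m and angle between the z axis of filter and the z axis of cup_mouth, either way round below 0.05 rad and angle between the x axis of filter and the x axis of cup_mouth, either way round below 0.35 rad and x of tab in the frame of cup_mouth below -0.05 m and contact force between filter and the fingers below 0.02 N and value of joint basket below 0.005 m and linear speed of filter below 0.02 m/s and angle between each of mug, carafe's own z axis and vertical below 0.1 rad).
It fails at once if the filter is dropped (falls faster than 0.6 m/s with no finger on it) (linear speed of filter above 0.6 m/s and contact force between filter and the fingers below 0.02 N).
It fails at once if the filter is tipped over (more than 0.6 rad) (angle between filter's own z axis and vertical above 0.6 rad).
It fails at once if the basket is slammed in (faster than 0.35 m/s) (velocity of joint basket below -0.35 m/s).
It fails at once if the mug is tipped or shifted more than 4 cm (angle between mug's own z axis and vertical above 0.4 rad or distance of mug from where it was at the start of the episode above 0.04 m).
It fails at once if the carafe, the spool or the tin is shifted more than 2 cm (distance of any of carafe, spool, tin from where it was at the start of the episode above 0.02 m).
It also fails if it takes over 54 s, if anything falls off the work surface, if the arm or the gripper's body presses on something with over 40 N, if the wrist force passes 120 N, or if a joint passes its speed limit or range.

### The arm

A 7-joint arm with a two-finger parallel gripper is mounted at the origin on the work surface. World frame = base frame: x ahead of the robot, y to its left, z up, the work surface at z = 0. Lengths are in mm, angles in rad, forces in N, time in s.
With the tool pointing down it reaches from about 425 to 950 mm from the base axis. Payload 4.7 kg.
Tool frame: the origin (TCP) lies midway between the tips of the shut fingers; the grasp point (between the pads) lies 19 mm behind it; z points along the fingers, y is the line along which they close (so a half turn about z gives the same grasp; the last joint's range is limited). The gripper opens to 87 mm and grips with 3 to 60 N. Pads are 19 mm wide; open, the fingers measure 117 mm over their backs; the gripper's body (75 mm by 190 mm) begins 51 mm behind the grasp point.
Start: joints at [-1.29, 0.469, -0.049, 1.532, 0.024, 1.141, -0.082], TCP at [205.745, 642.898, 222.573] pointing down, gripper open.
Joint ranges: [-2.59, 2.59], [-0.33, 1.99], [-1.39, 1.29], [0.1, 2.45], [-1.04, 4.18], [0.21, 1.99], [-2.66, 2.66]. Speed limits (rad/s): [2.57, 2.57, 3.14, 3.14, 3.14, 3.14, 3.14].

### API

Orientations are given as a rotation vector (axis times angle).
In Python, from plant import env gives the robot as it stands. The module is installed in compiled form; this text tells all that it offers.
- The arm moves only by the tool apply_moves, never from a script. Its arguments are lists of equal length, an entry for each row: "twist": the turn, a rotation vector about the world's x, y, z in rad, a list of three; "slide": the shift along the world's x, y, z in cm, a list of three; "gripper": the finger opening in cm, from 0 to 8.7. In form: {"twist": [[ax, ay, az], ...], "slide": [[dx, dy, dz], ...], "gripper": [gripper, ...]}. A call has 1 to 8 rows; each row is the pose to reach, as a shift and turn from the pose commanded when the call began; what a row does not reach only later rows make up. A row lasts 1/10 s, in which the tool goes at most 50 mm and 8.59 degrees, less where a joint would pass 70% of its speed; a pose out of reach is approached as far as the arm can. A call with a gripper value outside its range is refused whole. The fingers move at their own pace and stop on an object; "force" is the grip in N (left out, the last holds). Time passes only in rows, so rows that repeat a pose let the fingers close. It gives the time, the measured TCP pose, the force, the opening and the grip force at its end, in the units of the state.
- env.read_state(): the state, without advancing time (a new reading comes with each control period).
- env.snapshot(name): name is "scene" or "top" or "wrist"; returns a dict with "pixels" (400x640x3 uint8, red, green, blue), "range_z" (400x640 float32, mm along the optical axis (not along the pixel's ray), 0 where there is no reading), "fx", "fy", "cx", "cy" (pixels), "k1" (the pictures are not rectified: a ray, as slopes to the right and down, at radius r is drawn at 1 + k1 r^2 times it, then the intrinsics apply), "R" (3x3) and "t" (3): a world point X has camera coordinates R X + t. Camera axes: x right, y down, z forward; pixel columns grow to the right and rows downward; lengths in mm; the calibration is good to about 2 mm. A picture is of the moment at which its call begins.
- env.finish_job(): hands the job in; it is judged then, once.
The state is a dict: "clock": time; "q": joint angles; "joint_vel": joint speeds; "tau": joint torques, N m; "eef_pos": TCP position; "ee_rot": TCP orientation; "wrist_force": force on the tool from outside, world axes, zero at the start; "torque": the same for the moment, N m; "width": finger opening in mm; "gripper_force": force on a finger pad.
Only numpy, scipy, OpenCV 4.12 (cv2) and the standard library are available. Lean on these libraries where they do the work, as an engineer would, in place of code of your own. Each camera call takes 0.05 s, during which the arm holds its last target. There are 200 camera calls.

## Working session

There is one attempt and no reset: what is moved stays moved. The work goes in short steps, Python scripts to look and compute and a tool call to move; the robot and the scene stay as the last step left them, time stands still between calls to the robot, and variables do not carry over. Pictures are saved under pics/ and viewed, at most 10 in all, crops included, and the job is handed in when it is done.

Besides the shell and the picture viewer there is one more tool, called as a command line: name --argument value ..., lists and objects as JSON in quotes. apply_moves: Moves the arm, as the interface text tells. Its arguments: {"type":"object","properties":{"twist":{"type":"array","items":{"type":"array","items":{"type":"number"}}},"slide":{"type":"array","items":{"type":"array","items":{"type":"number"}}},"gripper":{"type":"array","items":{"type":"number"}},"force":{"type":"number"}},"required":["twist","slide","gripper"]}

```bash
mkdir -p pics; cat > h.py <<'E'
import numpy as np, cv2
from plant import env
def snap(n):
    s=env.snapshot(n); np.savez('%s.npz'%n,**s); return s
def load(n): return dict(np.load('%s.npz'%n))
def ray(s,u,v):
    K=np.array([[s['fx'],0,s['cx']],[0,s['fy'],s['cy']],[0,0,1.]])
    p=cv2.undistortPoints(np.array([[[u,v]]],float),K,np.array([s['k1'],0,0,0.])).reshape(2)
    R=s['R'];d=R.T@np.array([p[0],p[1],1]); return -R.T@s['t'],d
def onplane(s,u,v,z):
    o,d=ray(s,u,v); return o+d*(z-o[2])/d[2]
def depthpt(s,u,v):
    o,d=ray(s,u,v); return o+d*s['range_z'][int(v),int(u)]
def cloud(s):
    h,w=s['range_z'].shape; U,V=np.meshgrid(np.arange(w),np.arange(h))
    K=np.array([[s['fx'],0,s['cx']],[0,s['fy'],s['cy']],[0,0,1.]])
    p=cv2.undistortPoints(np.stack([U.ravel(),V.ravel()],1).astype(float)[:,None],K,np.array([s['k1'],0,0,0.])).reshape(-1,2)
    d=np.c_[p,np.ones(len(p))]@s['R']; P=-s['R'].T@s['t']+d*s['range_z'].reshape(-1,1)
    P[s['range_z'].ravel()==0]=np.nan
    return P.reshape(h,w,3)
def save(img,n): cv2.imwrite('pics/%s.png'%n,img[:,:,::-1])
E
python3 - <<'E'
from h import *
a=snap('scene');b=snap('top')
save(a['pixels'],'scene0');save(b['pixels'],'top0')
print(env.read_state())
for s in (a,b): print(-s['R'].T@s['t'],s['R'][2],s['fx'],s['k1'])
E
```

```text
{'clock': 0.1, 'q': array([-1.28986989,  0.46934747, -0.04859263,  1.53357249,  0.02412802,
        1.14105607, -0.08228427]), 'joint_vel': array([-3.14428558e-04, -9.51845646e-04, -2.54976755e-03, -5.51468345e-03,
       -1.02930973e-03, -1.11272110e-03,  9.52623625e-05]), 'tau': array([ 6.61585800e-04, -5.09168816e+01, -8.13611154e-02, -2.36827737e+01,
       -6.15824433e-02,  3.44995293e-02,  4.98637598e-05]), 'eef_pos': array([205.63106013, 642.33189464, 221.61421739]), 'ee_rot': array([-4.84616759e-01, -3.10379979e+00,  2.80705416e-03]), 'wrist_force': array([ 0.14194513, -0.08787072, -0.63967355]), 'torque': array([-0.05285548, -0.01019204,  0.10754751]), 'gripper_force': 0.0, 'width': 87.02011273134157}
[1249.906392     71.05660254 1221.06061937] [-0.56531853 -0.0715066  -0.82176746] 503.6754974626332 0.014302971451596981
[ 418.23496165  -11.71021394 1232.66531004] [ 0.07958047 -0.01211994 -0.99675476] 362.69900208405824 -0.010254580047449929
```

View pics/scene0.png

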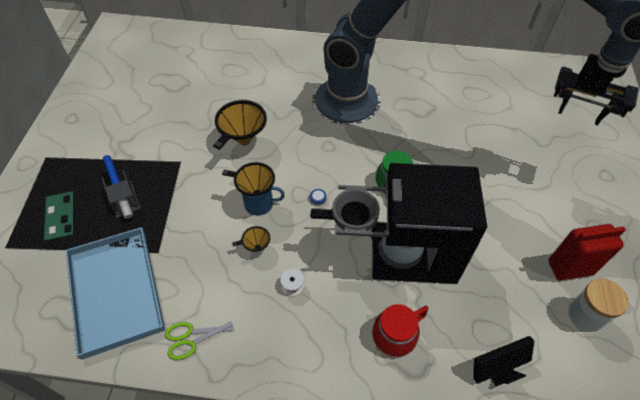

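View pics/top0.png

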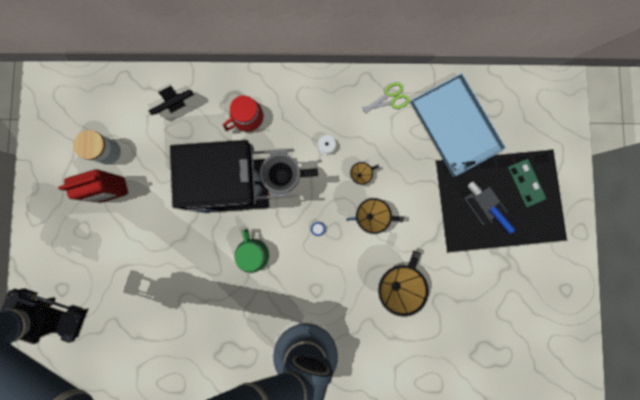

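Candidates for the filter (scene px): large (241,121) standing on its own; one in the blue mug (255,180); small (256,239). The one in the mug is the middle-sized and matches the description. I'll confirm it in a crop and measure.

```bash
python3 - <<'E'
from h import *
a=load('scene');b=load('top')
save(np.hstack([cv2.resize(a['pixels'][140:290,190:390],None,fx=2,fy=2.6,interpolation=2)[:390], cv2.resize(b['pixels'][135:255,240:420],None,fx=2.2,fy=3.25,interpolation=2)]),'crop1')
for n,s in (('scene',a),('top',b)):
    P=cloud(s); hsv=cv2.cvtColor(s['pixels'],cv2.COLOR_RGB2HSV)
    m=((hsv[...,0]>10)&(hsv[...,0]<28)&(hsv[...,1]>110)&(hsv[...,2]>50)).astype(np.uint8)
    k,l,st,c=cv2.connectedComponentsWithStats(m)
    for i in range(1,k):
        if st[i,4]>80:
            q=P[l==i]; print(n,st[i],c[i].round(1),'ctr',np.nanmedian(q,0).round(),'z98',np.nanpercentile(q[:,2],[5,95]).round())
# heights in regions
Pt=cloud(b)
for r in [(374,216),(400,219),(406,219),(352,218),(280,174),(310,172),(330,173),(210,175),(318,229),(327,144)]: print(r,Pt[r[1],r[0]].round(1))
Ps=cloud(a)
for r in [(230,174),(226,173),(278,195),(355,188),(322,214),(338,208)]: print('s',r,Ps[r[1],r[0]].round(1))
E
```

```text
scene [ 217  104   47   32 1159] [240.  119.3] ctr [ 198. -316.   68.] z98 [24. 97.]
scene [236 165  37  28 801] [253.7 178.4] ctr [ 439. -218.   97.] z98 [ 62. 120.]
scene [243 228  26  22 419] [255. 238.] ctr [ 591. -189.   32.] z98 [ 7. 49.]
scene [ 585  279   43   38 1204] [606.  297.6] ctr [686. 677. 117.] z98 [112. 121.]
top [352 163  20  21 317] [361.5 172.7] ctr [ 610. -188.   29.] z98 [ 4. 47.]
top [358 199  33  33 817] [373.9 215.3] ctr [ 463. -218.   96.] z98 [ 58. 122.]
top [ 381  267   45   47 1596] [403.3 290.3] ctr [ 220. -318.   65.] z98 [12. 98.]
(374, 216) [ 461.4 -221.4   59.2]
(400, 219) [ 450.2 -290.2  121.7]
(406, 219) [ 4.537e+02 -3.413e+02  1.000e-01]
(352, 218) [ 454.1 -148.    75.8]
(280, 174) [584.6  77.7 142. ]
(310, 172) [584.8 -13.2 181.8]
(330, 173) [610.9 -82.2  -2. ]
(210, 175) [557.9 247.5 293.3]
(318, 229) [418.8 -40.8  23.3]
(327, 144) [701.2 -69.6  44. ]
s (230, 174) [ 455.5 -275.6  122.1]
s (226, 173) [ 455.  -286.6  124. ]
s (278, 195) [ 424.4 -155.8    0.9]
s (355, 188) [524.4  67.7 217.1]
s (322, 214) [589.1  -5.2 183.6]
s (338, 208) [577.7  32.3 200.8]
```

View pics/crop1.png

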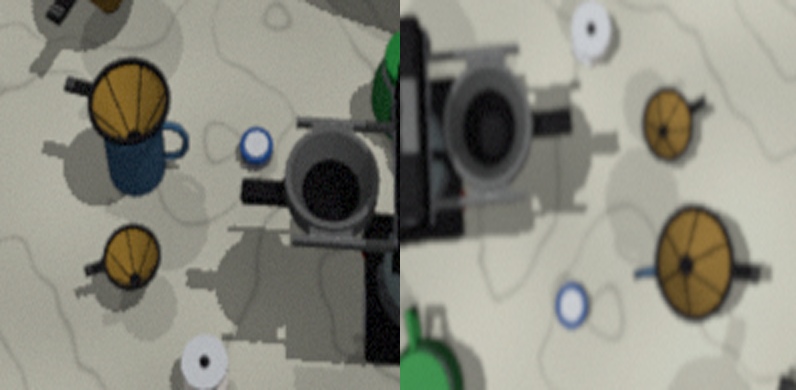

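The crop shows the middle-sized filter in the blue mug, black tab toward −y (left crop (78,86), right crop (745,270)). The cup is at right crop (490,125), handle also toward −y.

```bash
cat >> h.py <<'E'
from scipy.optimize import least_squares
def circ(P):
    f=lambda p:np.hypot(P[:,0]-p[0],P[:,1]-p[1])-p[2]
    return least_squares(f,[*P[:,:2].mean(0),55],loss='soft_l1').x
def near(P,c,r,z0,z1):
    Q=P.reshape(-1,3); Q=Q[np.isfinite(Q[:,0])]
    return Q[(np.hypot(Q[:,0]-c[0],Q[:,1]-c[1])<r)&(Q[:,2]>z0)&(Q[:,2]<z1)]
E
python3 - <<'E'
from h import *
for n in ('scene','top'):
    s=load(n);P=cloud(s)
    F=near(P,(459,-218),62,112,140)
    A=np.c_[F[:,:2]-[459,-218],np.ones(len(F))]; pl=np.linalg.lstsq(A,F[:,2],rcond=None)[0]
    print(n,'rim',len(F),circ(F).round(1),np.median(F[:,2]).round(1),'plane',pl.round(3))
    T=near(P,(454,-290),26,112,140); T=T[np.hypot(T[:,0]-459,T[:,1]+218)>60]
    m,v=cv2.PCACompute(T[:,:2].astype(np.float32),None); print(' tab',len(T),m.round(1),np.median(T[:,2]).round(1),v[0].round(3),'y',T[:,1].min().round(1),T[:,1].max().round(1))
    C=near(P,(584,75),62,205,225); print(' cup',len(C),circ(C).round(1),np.median(C[:,2]).round(1), C.min(0).round(),C.max(0).round())
    H=near(P,(584,-5),45,172,196); H=H[np.hypot(H[:,0]-584,H[:,1]-75)>62]
    m,v=cv2.PCACompute(H[:,:2].astype(np.float32),None); print(' handle',len(H),m.round(1),np.median(H[:,2]).round(1),v[0].round(3),'y',np.percentile(H[:,1],[1,99]).round(1),np.percentile(H[:,0],[2,98]).round(1))
E
```

```text
scene rim 428 [ 462.5 -208.4   51.4] 123.3 plane [4.60000e-02 1.00000e-03 1.22464e+02]
 tab 45 [[ 451.7 -287.6]] 124.3 [0.653 0.757] y -297.5 -277.7
 cup 722 [582.1  75.2  52.5] 212.2 [522.  19. 205.] [646. 131. 220.]
 handle 195 [[587.9 -10.2]] 185.5 [-0.062  0.998] y [-32.7  12.7] [574.3 597.7]
top rim 351 [ 459.5 -208.7   51.1] 122.7 plane [-1.20000e-02 -3.00000e-03  1.21188e+02]
 tab 41 [[ 450.  -287.7]] 123.2 [0.149 0.989] y -299.6 -277.3
 cup 517 [578.4  73.9  51.9] 211.2 [522.  18. 205.] [644. 129. 218.]
 handle 142 [[582.6 -10.1]] 184.2 [-0.087  0.996] y [-33.7  13.1] [570.7 593.7]
```

apply_moves --twist '[[0,0,0],[0,0,-0.1],[0,0,-0.2],[0,0,-0.3],[0,0,-0.4],[0,0,-0.5],[0,0,-0.6],[0,0,-0.7]]' --slide '[[1,-2,4],[3,-6,7],[5,-10,10],[7,-14,13],[9,-18,16],[11,-22,18],[13,-26,18],[15,-30,18]]' --gripper '[8.7,8.7,8.7,8.7,8.7,8.7,8.7,8.7]' --force 30

```text
clock: 0.9
eef_pos: [355.4, 343.5, 403.6]
ee_rot: [1.524, 2.747, 0.004]
wrist_force: [0.9, 0.5, -0.1]
width: 86.8
gripper_force: 0.0
```

apply_moves --twist '[[0,0,-0.08],[0,0,-0.16],[0,0,-0.24],[0,0,-0.32],[0,0,-0.4],[0,0,-0.48],[0,0,-0.56],[0,0,-0.6]]' --slide '[[2,-4,0],[4,-8.5,0],[6,-13,0],[8,-17.5,0],[9.5,-22,0],[10.5,-26.5,0],[11,-31,0],[11.5,-35.5,0]]' --gripper '[8.7,8.7,8.7,8.7,8.7,8.7,8.7,8.7]'

```text
clock: 1.7
eef_pos: [469.3, -11.8, 402.3]
ee_rot: [-2.267, -2.175, 0.0]
wrist_force: [1.5, 0.1, -0.0]
width: 87.0
gripper_force: 0.0
```

apply_moves --twist '[[0,0,0],[0,0,0],[0,0,-0.04],[0,0,-0.09],[0,0,-0.09],[0,0,-0.09],[0,0,-0.09],[0,0,-0.09]]' --slide '[[0,-4,0],[0,-8,-2],[0,-12,-5],[-1,-16,-8],[-1,-20,-11],[-2,-24,-14],[-2,-26,-16],[-2,-26,-16]]' --gripper '[8.7,8.7,8.7,8.7,8.7,8.7,8.7,8.7]'

```text
clock: 2.5
eef_pos: [446.5, -272.1, 239.7]
ee_rot: [-2.364, -2.063, 0.008]
wrist_force: [0.7, -0.4, 0.1]
width: 87.2
gripper_force: 0.0
```

```bash
python3 - <<'E'
from h import *
s=snap('wrist'); save(s['pixels'],'w1'); st=env.read_state(); print(st['eef_pos'],st['ee_rot'])
P=cloud(s); Q=P[np.isfinite(P[...,0])]; print(Q.min(0),Q.max(0), -s['R'].T@s['t'])
F=near(P,(460,-209),64,105,135); print(len(F),F.mean(0) if len(F) else 0)
E
```

```text
[ 448.18175653 -270.566952    241.21320673] [-2.36158488 -2.06768005  0.00378949]
[ -68.07304092 -707.53906215   -3.03255895] [911.88791295  -7.00493774 363.83784776] [ 457.46627252 -200.70924638  402.49054334]
6048 [ 461.10522859 -207.90603342  118.97086486]
```

View pics/w1.png

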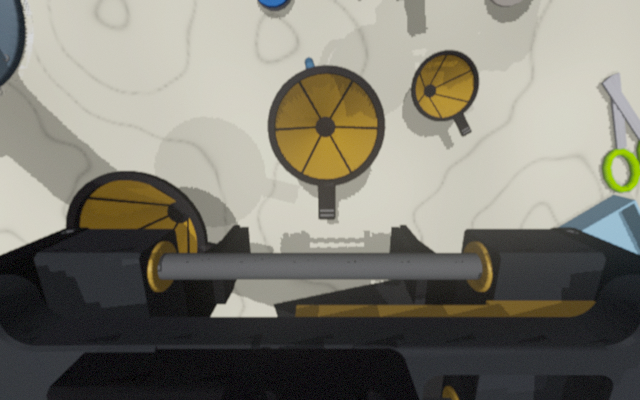

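Wrist view: filter rim centred at about (326,125), tab at about (327,200), nearly lined up with the tool. I'll measure both.

```bash
python3 - <<'E'
from h import *
s=load('wrist')
g=cv2.cvtColor(s['pixels'],cv2.COLOR_RGB2HSV)
m=(((g[...,2]<75)|((g[...,0]>8)&(g[...,0]<30)&(g[...,1]>110)))*255).astype(np.uint8); m[221:]=0;m[:,:255]=0;m[:,400:]=0;m[:64]=0
m=cv2.morphologyEx(m,cv2.MORPH_OPEN,np.ones((3,3)))
c=max(cv2.findContours(m,0,1)[0],key=cv2.contourArea).reshape(-1,2)
W=np.array([onplane(s,u,v,123) for u,v in c])
R=W[np.hypot(W[:,0]-461,W[:,1]+209)<61]; p=circ(R);print('rim',p.round(1))
t=(m>0)&(np.arange(400)[:,None]>190); vs,us=np.nonzero(t)
for v in (192,198,204,210,216): 
    u=np.nonzero(m[v])[0]; 
    if len(u): print(v,u.min(),u.max(),((onplane(s,u.min(),v,123)+onplane(s,u.max(),v,123))/2).round(1))
P=cloud(s); print('tabz',P[195:215,324:330,2].mean(), 'end',[onplane(s,327,v,123).round(1) for v in (vs.max(),)])
F=near(P,p[:2],58,112,135);F=F[np.hypot(F[:,0]-p[0],F[:,1]-p[1])>50]
print('plane',np.linalg.lstsq(np.c_[F[:,:2]-p[:2],np.ones(len(F))],F[:,2],rcond=None)[0].round(3))
E
```

```text
rim [ 460.8 -208.3   54.2]
192 322 333 [ 453.9 -271.4  123. ]
198 319 333 [ 451.6 -277.5  123. ]
204 319 333 [ 450.8 -283.9  123. ]
tabz 125.64544523640848 end [array([ 451.4, -287.2,  123. ])]
plane [4.0000e-03 1.6000e-02 1.2573e+02]
```

apply_moves --twist '[[0,0,0],[0,0,0],[0,0,0],[0,0,0],[0,0,0],[0,0,0],[0,0,0],[0,0,0]]' --slide '[[0.1,-0.9,-3],[0.1,-0.9,-6],[0.1,-0.9,-9],[0.1,-0.9,-11],[0.1,-0.9,-12.5],[0.1,-0.9,-13.5],[0.1,-0.9,-14],[0.1,-0.9,-14]]' --gripper '[8.7,8.7,8.7,6,4,4,4,4]'

```text
clock: 3.35
eef_pos: [451.0, -278.6, 102.7]
ee_rot: [2.359, 2.074, 0.001]
wrist_force: [0.1, -0.4, -0.2]
width: 55.0
gripper_force: 0.0
```

apply_moves --twist '[[0,0,0],[0,0,0],[0,0,0],[0,0,0],[0,0,0],[0,0,0]]' --slide '[[0,0,0],[0,0,0],[0,0,0],[0,0,0],[0,0,0],[0,0,0]]' --gripper '[2.6,2.2,1,1,1,1]' --force 30

```text
clock: 3.95
eef_pos: [450.9, -279.0, 102.7]
ee_rot: [2.36, 2.073, 0.0]
wrist_force: [0.5, 0.1, 0.6]
width: 17.5
gripper_force: 30.0
```

apply_moves --twist '[[0,0,0],[0,0,0],[0,0,0],[0,0,0],[0,0,0],[0,0,0],[0,0,0],[0,0,0]]' --slide '[[0,0,0.5],[0,0,1.5],[0,0,3],[0,0,5],[0,0,7.5],[0,0,10],[0,0,12.5],[0,0,15]]' --gripper '[1,1,1,1,1,1,1,1]'

```text
clock: 4.75
eef_pos: [450.3, -279.1, 254.7]
ee_rot: [2.36, 2.072, 0.001]
wrist_force: [0.8, 0.2, -1.0]
width: 17.4
gripper_force: 30.0
```

```bash
python3 - <<'E'
from h import *
s=snap('wrist'); save(s['pixels'],'w2'); st=env.read_state(); print(st['eef_pos'],st['ee_rot'],st['wrist_force'],st['torque'],st['width'])
P=cloud(s); Q=near(P,(455,-209),75,235,300); print(len(Q),np.percentile(Q[:,2],[5,50,95]))
E
```

```text
[ 452.31329479 -280.77785101  258.70228254] [2.35541302 2.06798798 0.00675318] [ 0.99051725 -1.01768296  0.94948273] [-0.26973642 -0.07123544  0.00740558] 17.207105789794618
38959 [239.93993921 265.33126496 278.18297843]
```

View pics/w2.png

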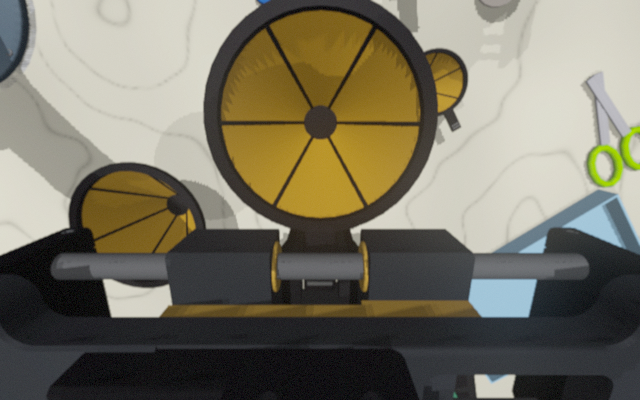

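Filter held at the tab (rim centred about (320,120)). Next I'll check its tilt and offset from the TCP, and refine the cup.

```bash
python3 - <<'E'
from h import *
s=load('wrist'); P=cloud(s); c=np.array([460.8,-208.3])
F=near(P,c,60,255,295); p=circ(F[np.hypot(*(F[:,:2]-c).T)>52]); 
for _ in range(2):
    r=np.hypot(*(F[:,:2]-p[:2]).T); G=F[(r>51)&(r<58)&(F[:,1]>-250)]
    pl=np.linalg.lstsq(np.c_[G[:,:2]-p[:2],np.ones(len(G))],G[:,2],rcond=None)[0]
    res=G[:,2]-np.c_[G[:,:2]-p[:2],np.ones(len(G))]@pl; G=G[abs(res)<4]
    pl=np.linalg.lstsq(np.c_[G[:,:2]-p[:2],np.ones(len(G))],G[:,2],rcond=None)[0]
print(p.round(1),pl.round(3),len(G))
# cup outer contour from top & scene via height mask
for n in ('scene','top'):
    s=load(n);P=cloud(s)
    C=near(P,(580,74.5),66,208,222); r=np.hypot(C[:,0]-580,C[:,1]-74.5); print(n,len(C),np.percentile(r,[5,50,95]))
    C=C[(r>46)&(r<59)]; a=np.arctan2(C[:,1]-74.5,C[:,0]-580)
    # median radius per angular bin -> centre
    b=[(np.median(C[abs(a-t)<.2],0)) for t in np.arange(-3,3,.4) if (abs(a-t)<.2).sum()>4]
    print(circ(np.array(b)).round(1), len(b), np.median(C[:,2]).round(1))
E
```

```text
[ 460.2 -208.9   54.1] [ 2.0000e-03 -1.0000e-03  2.7746e+02] 5569
scene 630 [46.99399912 52.92834819 62.7156977 ]
[580.4  74.8  52.1] 15 213.1
top 447 [45.99103987 52.75356745 61.28537301]
[577.7  74.5  51.9] 15 212.2
```

apply_moves --twist '[[0,0,0],[0,0,0],[0,0,0.05],[0,0,0.1],[0,0,0.15],[0,0,0.2],[0,0,0.2],[0,0,0.2]]' --slide '[[0,0.5,2.5],[0.8,2.5,5],[2.5,6,5.5],[4.5,10,5.5],[6.5,14,5.5],[8.5,18,5.5],[10,21,5.5],[11.4,24,5.5]]' --gripper '[1,1,1,1,1,1,1,1]'

```text
clock: 5.6
eef_pos: [565.0, -37.4, 308.3]
ee_rot: [2.14, 2.299, 0.001]
wrist_force: [0.0, -1.0, -1.2]
width: 17.4
gripper_force: 30.0
```

apply_moves --twist '[[0,0,0],[0,0,0],[0,0,0],[0,0,0],[0,0,0],[0,0,0]]' --slide '[[0.8,1.5,0],[1.5,3,0],[2,4,0],[2,4.2,0],[2,4.2,0],[2,4.2,0]]' --gripper '[1,1,1,1,1,1]'

```text
clock: 6.2
eef_pos: [584.2, 1.5, 307.7]
ee_rot: [2.144, 2.296, -0.0]
wrist_force: [-0.2, 0.2, -0.0]
width: 17.3
gripper_force: 30.0
```

```bash
python3 - <<'E'
from h import *
st=env.read_state(); print(st['eef_pos'],st['ee_rot'])
for n in ('scene','top'):
    s=snap(n);P=cloud(s); c=np.array([580,74.5])
    F=near(P,c,62,316,340); print(n,len(F),circ(F[np.hypot(*(F[:,:2]-c).T)>48]).round(1),np.median(F[:,2]).round(1))
s=snap('wrist');P=cloud(s)
F=near(P,c,62,314,340); print('w',len(F),circ(F[np.hypot(*(F[:,:2]-c).T)>52]).round(1),np.median(F[:,2]).round(1))
a=load('scene')['pixels'][90:270,250:450]; b=load('top')['pixels'][100:240,220:400]
save(np.hstack([cv2.resize(a,(400,360)),cv2.resize(b,(400,360))]),'c2')
E
```

```text
[584.2198631    1.52515943 307.70334075] [ 2.14362949e+00  2.29628526e+00 -3.96416552e-04]
scene 537 [581.8  74.   52.2] 328.1
top 231 [578.8  73.5  52.2] 327.4
w 22287 [579.9  73.2  54.1] 326.8
```

View pics/c2.png

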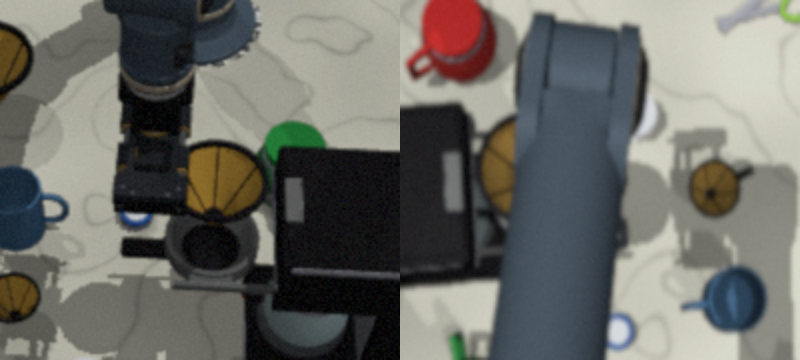

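The filter (left half, (215,180)) hovers over the cup (212,245), mug undisturbed; offset about 1 mm. Lowering.

apply_moves --twist '[[0,0,0],[0,0,0],[0,0,0],[0,0,0],[0,0,0],[0,0,0],[0,0,0],[0,0,0]]' --slide '[[0,0.1,-1],[0,0.1,-2.5],[0,0.1,-4],[0,0.1,-5.5],[0,0.1,-7],[0,0.1,-8.3],[0,0.1,-9.3],[0,0.1,-9.8]]' --gripper '[1,1,1,1,1,1,1,1]'

```text
clock: 7.15
eef_pos: [584.2, 4.2, 208.3]
ee_rot: [-2.141, -2.298, 0.002]
wrist_force: [-0.0, 0.3, -1.6]
width: 17.4
gripper_force: 30.0
```

apply_moves --twist '[[0,0,0],[0,0,0],[0,0,0],[0,0,0],[0,0,0]]' --slide '[[0,0,-0.1],[0,0,-0.2],[0,0,-0.3],[0,0,-0.4],[0,0,-0.4]]' --gripper '[1,1,1,1,1]'

```text
clock: 7.65
eef_pos: [584.7, 4.2, 205.7]
ee_rot: [2.141, 2.299, 0.001]
wrist_force: [0.1, 0.7, -1.3]
width: 17.7
gripper_force: 30.0
```

```bash
python3 - <<'E'
from h import *
st=env.read_state(); print(st['eef_pos'],st['wrist_force'],st['torque'])
s=snap('scene');P=cloud(s); c=np.array([580,74.5])
F=near(P,c,62,210,235); print(len(F),circ(F[np.hypot(*(F[:,:2]-c).T)>48]).round(1),np.median(F[:,2]).round(1))
E
```

```text
[584.72289451   4.1526376  205.71818024] [ 0.11901427  0.66781675 -1.31524517] [-0.14785815  0.05474148  0.00916118]
620 [582.   75.6  52.6] 223.0
```

apply_moves --twist '[[0,0,0],[0,0,0],[0,0,0],[0,0,0]]' --slide '[[0,0,-0.1],[0,0,-0.2],[0,0,-0.2],[0,0,-0.2]]' --gripper '[1,1,1,1]'

```text
clock: 8.1
eef_pos: [584.4, 3.9, 203.5]
ee_rot: [-2.141, -2.299, 0.001]
wrist_force: [-1.3, -0.7, -1.0]
width: 17.4
gripper_force: 30.0
```

apply_moves --twist '[[0,0,0],[0,0,0],[0,0,0],[0,0,0]]' --slide '[[0,0,-0.1],[0,0,-0.15],[0,0,-0.15],[0,0,-0.15]]' --gripper '[1,1,1,1]'

```text
clock: 8.5
eef_pos: [584.4, 3.7, 202.1]
ee_rot: [-2.141, -2.299, 0.001]
wrist_force: [-2.0, -2.4, 1.7]
width: 17.5
gripper_force: 30.0
```

apply_moves --twist '[[0,0,0],[0,0,0],[0,0,0],[0,0,0]]' --slide '[[-0.05,-0.05,0],[-0.1,-0.1,0],[-0.1,-0.1,-0.05],[-0.1,-0.1,-0.1]]' --gripper '[1,1,1,1]'

```text
clock: 8.9
eef_pos: [583.6, 3.4, 201.0]
ee_rot: [-2.141, -2.299, -0.0]
wrist_force: [-1.7, 0.0, 0.5]
width: 17.6
gripper_force: 30.0
```

apply_moves --twist '[[0,0,0],[0,0,0],[0,0,0]]' --slide '[[0,0,-0.05],[0,0,-0.05],[0,0,-0.05]]' --gripper '[1,1,1]'

```text
clock: 9.2
eef_pos: [583.5, 3.2, 200.5]
ee_rot: [-2.141, -2.299, -0.0]
wrist_force: [-1.4, -1.3, 0.7]
width: 17.2
gripper_force: 30.0
```

apply_moves --twist '[[0,0,0],[0,0,0],[0,0,0],[0,0,0]]' --slide '[[-0.05,0,0],[-0.05,-0.05,-0.05],[-0.05,-0.05,-0.05],[-0.05,-0.05,-0.05]]' --gripper '[1,1,1,1]'

```text
clock: 9.6
eef_pos: [583.2, 2.9, 200.0]
ee_rot: [-2.141, -2.299, -0.001]
wrist_force: [-1.9, -0.4, 0.6]
width: 17.4
gripper_force: 30.0
```

apply_moves --twist '[[0,0,0],[0,0,0],[0,0,0]]' --slide '[[0,0,-0.05],[0,0,-0.05],[0,0,-0.05]]' --gripper '[1,1,1]'

```text
clock: 9.9
eef_pos: [583.2, 2.9, 199.7]
ee_rot: [-2.141, -2.299, -0.001]
wrist_force: [-2.2, 1.6, 3.1]
width: 17.3
gripper_force: 30.0
```

apply_moves --twist '[[0,0,0],[0,0,0],[0,0,0],[0,0,0],[0,0,0],[0,0,0],[0,0,0],[0,0,0]]' --slide '[[0,0,0.05],[0,0,0.05],[0,0,0.05],[0,0,0.05],[0,0,0.05],[0,0,0.05],[0,0,0.05],[0,0,0.05]]' --gripper '[1.9,2.2,2.6,3.2,4,4,4,4]'

```text
clock: 10.7
eef_pos: [583.2, 2.6, 200.0]
ee_rot: [2.141, 2.299, 0.0]
wrist_force: [0.6, 0.3, -0.3]
width: 39.6
gripper_force: 0.0
```

```bash
python3 - <<'E'
from h import *
st=env.read_state(); print(st['eef_pos'],st['wrist_force'],st['width'])
for n in ('scene','wrist'):
    s=snap(n);P=cloud(s); c=np.array([580,74.5])
    F=near(P,c,64,214,235); p=circ(F[np.hypot(*(F[:,:2]-c).T)>48])
    r=np.hypot(*(F[:,:2]-p[:2]).T); G=F[(r>50.5)&(r<58)&(F[:,1]>35)]
    pl=np.linalg.lstsq(np.c_[G[:,:2]-p[:2],np.ones(len(G))],G[:,2],rcond=None)[0]
    print(n,len(F),p.round(1),np.median(F[:,2]).round(1),pl.round(3))
save(cv2.resize(load('scene')['pixels'][130:270,260:460],(800,560)),'c3')
E
```

```text
[583.15097712   2.61414122 200.02327672] [ 0.62611483  0.27823761 -0.31478252] 39.62663226844168
scene 419 [580.4  75.2  52.5] 221.9 [-5.00000e-03  3.20000e-02  2.20935e+02]
wrist 16080 [578.9  73.   51.6] 223.0 [1.40000e-02 1.20000e-02 2.23554e+02]
```

View pics/c3.png

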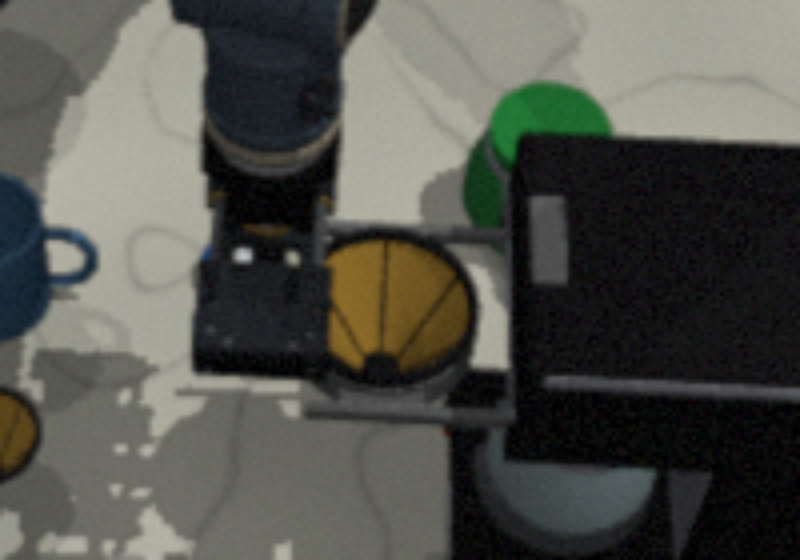

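The filter is seated level in the cup (rim about (400,305)) and released. Now raise, shut the fingers and go over the tab's outer part.

apply_moves --twist '[[0,0,0],[0,0,0],[0,0,0],[0,0,0],[0,0,0],[0,0,0],[0,0,0],[0,0,0]]' --slide '[[0,0,1],[0,0,2.5],[0,0,4.5],[0,0,5],[0.1,-0.5,5],[0.1,-1,5],[0.1,-1,5],[0.1,-1,5]]' --gripper '[4,4,4,2,0,0,0,0]'

```text
clock: 11.6
eef_pos: [583.7, -7.7, 249.3]
ee_rot: [-2.142, -2.297, 0.002]
wrist_force: [-1.7, 0.2, -0.1]
width: 7.8
gripper_force: 0.0
```

apply_moves --twist '[[0,0,0],[0,0,0],[0,0,0],[0,0,0],[0,0,0]]' --slide '[[0,0,-0.8],[0,0,-1.6],[0,0,-2.2],[0,0,-2.4],[0,0,-2.4]]' --gripper '[0,0,0,0,0]'

```text
clock: 12.1
eef_pos: [583.8, -7.3, 225.4]
ee_rot: [-2.141, -2.298, 0.001]
wrist_force: [-0.4, -0.0, -0.5]
width: 0.8
gripper_force: 0.0
```

```bash
cat > tilt.py <<'E'
from h import *
st=env.read_state(); print(st['clock'],st['eef_pos'].round(1),st['wrist_force'].round(1),st['width'])
s=snap('wrist');P=cloud(s); c=np.array([578.9,74])
F=near(P,c,66,208,260); r=np.hypot(*(F[:,:2]-c).T); G=F[(r>51)&(r<59)&(F[:,1]>35)]
for _ in range(4):
    A=np.c_[G[:,:2]-c,np.ones(len(G))]; pl=np.linalg.lstsq(A,G[:,2],rcond=None)[0]; k=abs(G[:,2]-A@pl)<4; G=G[k]
print(len(G),pl.round(3)); H=near(P,(575,128),8,205,260); print('far rim z',np.percentile(H[:,2],[50,95]).round(1))
E
python3 tilt.py
```

```text
12.1 [583.8  -7.3 225.4] [-0.4 -0.  -0.5] 0.7816426444161557
3746 [7.00000e-03 1.50000e-02 2.23823e+02]
far rim z [217.3 224.6]
```

apply_moves --twist '[[0,0,0],[0,0,0],[0,0,0],[0,0,0],[0,0,0]]' --slide '[[0,0,-0.1],[0,0,-0.2],[0,0,-0.3],[0,0,-0.4],[0,0,-0.4]]' --gripper '[0,0,0,0,0]'

```text
clock: 12.65
eef_pos: [584.2, -7.3, 222.1]
ee_rot: [2.141, 2.299, 0.0]
wrist_force: [-0.6, -1.0, -0.0]
width: 0.1
gripper_force: 0.1
```

```bash
python3 tilt.py
```

```text
12.65 [584.2  -7.3 222.1] [-0.6 -1.  -0. ] 0.14125777660983188
3807 [1.0000e-03 1.9000e-02 2.2385e+02]
far rim z [216.6 221. ]
```

apply_moves --twist '[[0,0,0],[0,0,0],[0,0,0],[0,0,0]]' --slide '[[0,0,-0.1],[0,0,-0.2],[0,0,-0.2],[0,0,-0.2]]' --gripper '[0,0,0,0]'

```text
clock: 13.1
eef_pos: [584.4, -7.3, 220.3]
ee_rot: [2.141, 2.299, 0.001]
wrist_force: [0.1, 0.7, 2.2]
width: 0.4
gripper_force: 1.2
```

```bash
python3 tilt.py
```

```text
13.1 [584.4  -7.3 220.3] [0.1 0.7 2.2] 0.37012312512527695
3780 [-6.00000e-03  6.30000e-02  2.25331e+02]
far rim z [218.3 220.6]
```

apply_moves --twist '[[0,0,0],[0,0,0],[0,0,0],[0,0,0]]' --slide '[[0,0,-0.1],[0,0,-0.15],[0,0,-0.15],[0,0,-0.15]]' --gripper '[0,0,0,0]'

```text
clock: 13.55
eef_pos: [584.3, -7.7, 218.7]
ee_rot: [2.141, 2.298, 0.0]
wrist_force: [0.6, -1.6, 2.6]
width: 0.4
gripper_force: 1.8
```

```bash
python3 tilt.py
```

```text
13.55 [584.3  -7.7 218.7] [ 0.6 -1.6  2.6] 0.42379200739010486
3661 [-1.10000e-02  1.56000e-01  2.30737e+02]
far rim z [224.1 224.1]
```

Tilt is about 0.14 rad. Lift off and let it fall back.

apply_moves --twist '[[0,0,0],[0,0,0],[0,0,0],[0,0,0],[0,0,0],[0,0,0],[0,0,0],[0,0,0]]' --slide '[[0,0,1],[0,0,3],[0,0,3],[0,0,3],[0,0,3],[0,0,3],[0,0,3],[0,0,3]]' --gripper '[0,0,0,0,0,0,0,0]'

```text
clock: 14.4
eef_pos: [583.9, -7.4, 248.2]
ee_rot: [-2.141, -2.299, 0.001]
wrist_force: [0.2, -0.3, -0.0]
width: 0.0
gripper_force: 0.0
```

```bash
python3 tilt.py; python3 - <<'E'
from h import *
P=cloud(load('wrist'));c=np.array([578.9,73])
F=near(P,c,64,214,235); print(circ(F[np.hypot(*(F[:,:2]-c).T)>48]).round(1))
E
```

```text
14.4 [583.9  -7.4 248.2] [ 0.2 -0.3 -0. ] 0.044825777245940696
3469 [-1.00000e-03 -6.00000e-03  2.23512e+02]
far rim z [222.7 224.3]
[578.1  72.7  51.7]
```

apply_moves --twist '[[0,0,0],[0,0,0],[0.1,0,0],[0.2,0,0],[0.3,0,0],[0.4,0,0],[0.4,0,0],[0.4,0,0]]' --slide '[[0,-1.5,0],[0,-3.5,0],[0.1,-5.5,0],[0.2,-7,0],[0.3,-8,0],[0.3,-8,0],[0.3,-8,0],[0.3,-8,0]]' --gripper '[0,0,0,0,0,0,0,0]'

```text
clock: 15.25
eef_pos: [587.0, -88.5, 248.3]
ee_rot: [-1.938, -2.077, -0.419]
wrist_force: [0.3, 0.1, -0.1]
width: 0.3
gripper_force: 0.0
```

```bash
python3 - <<'E'
from h import *
st=env.read_state(); print(st['eef_pos'],st['ee_rot'],st['q'].round(2))
s=snap('wrist'); P=cloud(s)
H=near(P,(587,-10),45,172,196); print('handle',len(H),np.percentile(H[:,1],[1,50]),np.percentile(H[:,0],[2,98]),np.median(H[:,2]))
for n in ('scene','top'):
    P=cloud(snap(n)); M=P[np.isfinite(P[...,0])]; M=M[(M[:,2]>285)&(M[:,2]<302)&(M[:,0]>480)&(M[:,0]<640)&(M[:,1]>120)&(M[:,1]<400)]
    print(n,len(M),np.percentile(M[:,1],[.5,2]),[np.percentile(M[abs(M[:,0]-x)<8][:,1],2).round(1) for x in (500,530,560,590)])
    H=near(P,(587,-10),45,172,196); H=H[H[:,1]<15]
    print(' handle',len(H),np.percentile(H[:,1],[1,5]),np.median(H[:,2]))
save(cv2.resize(load('scene')['pixels'][130:270,260:460],(800,560)),'c4')
E
```

```text
[586.95298688 -88.47650145 248.27502863] [-1.93758032 -2.07667416 -0.41944628] [-0.15  0.42  0.58  1.69 -0.61  1.33  0.7 ]
handle 1114 [-37.16330816 -20.22116892] [561.70985671 605.51404642] 186.19492126657767
scene 5146 [146.45233771 151.24526999] [np.float64(147.6), np.float64(147.9), np.float64(150.8), np.float64(152.8)]
 handle 199 [-32.76591323 -31.04201624] 185.31607504093245
top 4661 [145.67371236 150.20519624] [np.float64(145.2), np.float64(149.0), np.float64(149.9), np.float64(153.0)]
 handle 81 [-33.66275982 -33.61436362] 183.9757428761061
```

View pics/c4.png

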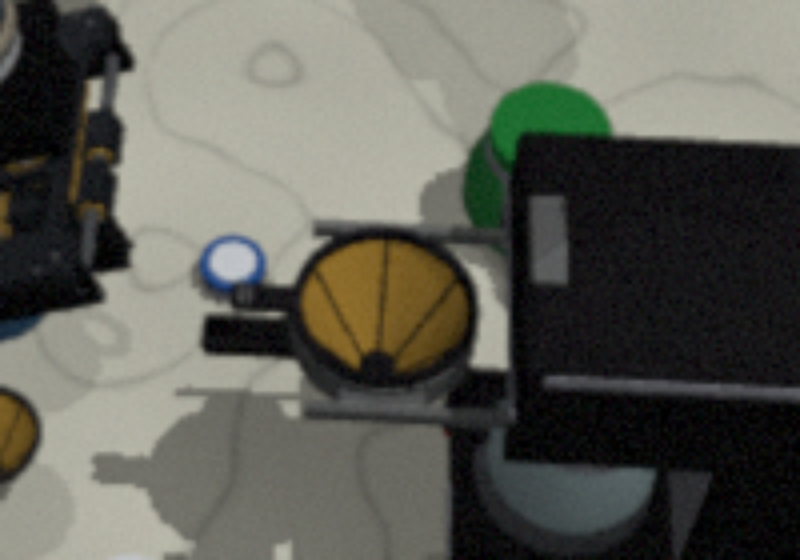

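The filter is home ((388,310)), tab ((265,297)) over the handle ((250,335)), tin untouched. Down in front of the handle's end, then push.

apply_moves --twist '[[0,0,0],[0,0,0],[0,0,0],[0,0,0],[0,0,0],[0,0,0],[0,0,0]]' --slide '[[0,0,-1.5],[0,0,-3.5],[0,0,-5.5],[0.1,0.5,-7],[0.1,2,-7.4],[0.1,3,-7.4],[0.1,3,-7.4]]' --gripper '[0,0,0,0,0,0,0]'

```text
clock: 16.1
eef_pos: [588.6, -54.1, 175.1]
ee_rot: [-1.929, -2.081, -0.423]
wrist_force: [0.6, 0.2, -0.1]
width: 0.3
gripper_force: 0.0
```

apply_moves --twist '[[0,0,0],[0,0,0],[0,0,0],[0,0,0],[0,0,0],[0,0,0],[0,0,0],[0,0,0]]' --slide '[[0,0.4,0],[0,0.8,0],[0,1.2,0],[0,1.6,0],[0,2,0],[0,2.4,0],[0,2.8,0],[0,3.2,0]]' --gripper '[0,0,0,0,0,0,0,0]'

```text
clock: 16.9
eef_pos: [587.9, -25.3, 174.4]
ee_rot: [-1.935, -2.077, -0.42]
wrist_force: [-2.0, -2.3, 0.6]
width: 0.5
gripper_force: 1.3
```

```bash
python3 - <<'E'
from h import *
st=env.read_state(); print(st['eef_pos'],st['wrist_force'])
P=cloud(snap('scene')); c=np.array([580,85.])
F=near(P,c,66,216,232); F=F[F[:,1]<140]; print(circ(F[np.hypot(*(F[:,:2]-c).T)>46]).round(1),np.median(F[:,2]))
save(cv2.resize(load('scene')['pixels'][130:270,260:460],(800,560)),'c5')
E
```

```text
[587.91723311 -25.2810028  174.36801009] [-2.00804285 -2.34381801  0.6045054 ]
[578.6  90.9  54. ] 222.584233189882
```

View pics/c5.png

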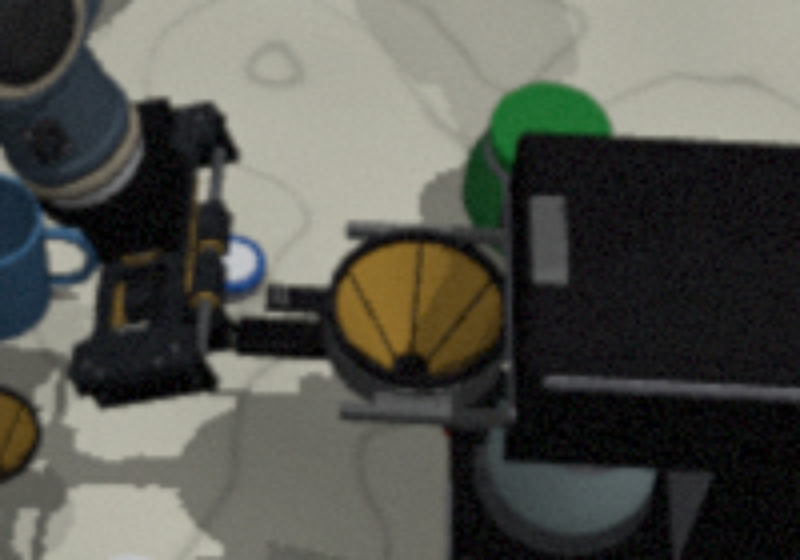

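The basket is moving with the filter still home ((418,305)), fingers on the handle end ((230,335)). Continuing.

apply_moves --twist '[[0,0,0],[0,0,0],[0,0,0],[0,0,0],[0,0,0],[0,0,0],[0,0,0],[0,0,0]]' --slide '[[-0.05,0.4,0],[-0.1,0.9,0],[-0.1,1.4,0],[-0.15,2,0],[-0.2,2.6,0],[-0.2,3.2,0],[-0.25,3.7,0],[-0.3,4.1,0]]' --gripper '[0,0,0,0,0,0,0,0]'

```text
clock: 17.75
eef_pos: [585.1, 16.3, 174.5]
ee_rot: [-1.934, -2.078, -0.421]
wrist_force: [0.0, -2.6, -0.7]
width: 0.2
gripper_force: 1.3
```

apply_moves --twist '[[0,0,0],[0,0,0],[0,0,0],[0,0,0],[0,0,0],[0,0,0],[0,0,0],[0,0,0]]' --slide '[[-0.05,0.4,0],[-0.1,0.9,0],[-0.1,1.4,0],[-0.15,2,0],[-0.2,2.6,0],[-0.2,3.2,0],[-0.25,3.7,0],[-0.3,4.1,0]]' --gripper '[0,0,0,0,0,0,0,0]'

```text
clock: 18.55
eef_pos: [582.0, 57.3, 174.5]
ee_rot: [-1.934, -2.078, -0.421]
wrist_force: [-0.0, -1.9, -0.8]
width: 0.7
gripper_force: 1.3
```

apply_moves --twist '[[0,0,0],[0,0,0],[0,0,0],[0,0,0],[0,0,0],[0,0,0],[0,0,0],[0,0,0]]' --slide '[[0,0.3,0],[-0.05,0.7,0],[-0.05,1.1,0],[-0.1,1.5,0],[-0.1,1.9,0],[-0.1,2.3,0],[-0.15,2.6,0],[-0.15,2.8,0]]' --gripper '[0,0,0,0,0,0,0,0]'

```text
clock: 19.35
eef_pos: [580.7, 85.1, 174.6]
ee_rot: [-1.935, -2.078, -0.421]
wrist_force: [-0.2, -2.5, 0.8]
width: 0.8
gripper_force: 1.3
```

Now small steps, watching for the stop in the force.

apply_moves --twist '[[0,0,0],[0,0,0],[0,0,0],[0,0,0],[0,0,0]]' --slide '[[0,0.1,0],[0,0.2,0],[0,0.3,0],[0,0.4,0],[0,0.4,0]]' --gripper '[0,0,0,0,0]'

```text
clock: 19.85
eef_pos: [580.6, 86.5, 174.5]
ee_rot: [-1.938, -2.078, -0.419]
wrist_force: [-1.8, -6.7, 1.0]
width: 0.3
gripper_force: 3.1
```

apply_moves --twist '[[0,0,0],[0,0,0],[0,0,0],[0,0,0]]' --slide '[[0,0.1,0],[0,0.2,0],[0,0.3,0],[0,0.3,0]]' --gripper '[0,0,0,0]'

```text
clock: 20.25
eef_pos: [580.7, 86.8, 174.4]
ee_rot: [-1.942, -2.078, -0.417]
wrist_force: [-3.5, -12.0, 3.5]
width: 0.4
gripper_force: 5.4
```

Force rising with no travel means the stop. Back off and check.

apply_moves --twist '[[0,0,0],[0,0,0],[0,0,0],[0,0,0],[0,0,0],[0,0,0],[0,0,0],[0,0,0]]' --slide '[[0,-0.5,0],[0,-1.5,0],[0,-4,0],[0.3,-8,0],[0.5,-12,0],[0.7,-16,0],[0.7,-17,0],[0.7,-17,0]]' --gripper '[0,0,0,0,0,0,0,0]'

```text
clock: 21.05
eef_pos: [587.9, -80.2, 174.6]
ee_rot: [-1.939, -2.074, -0.423]
wrist_force: [-0.7, 0.5, -0.2]
width: 0.8
gripper_force: 0.0
```

```bash
python3 - <<'E'
from h import *
for n in ('scene','top'):
    P=cloud(snap(n)); H=near(P,(580,110),30,172,196); H=H[H[:,1]<140]
    T=near(P,(573,127),26,214,228)
    print(n,len(H),np.percentile(H[:,1],[1,5,50]).round(1),np.median(H[:,2]),'tab',len(T),np.percentile(T[:,1],[2,50]).round(1),np.median(T,0).round(1))
save(cv2.resize(load('scene')['pixels'][130:270,260:460],(800,560)),'c6')
E
```

```text
scene 181 [ 97.3  99.  118. ] 185.07024417486605 tab 101 [115.2 130. ] [575.  130.  222.1]
top 80 [ 97.5  97.8 111.7] 183.88614766162596 tab 71 [115.9 129.7] [572.  129.7 221.9]
```

View pics/c6.png

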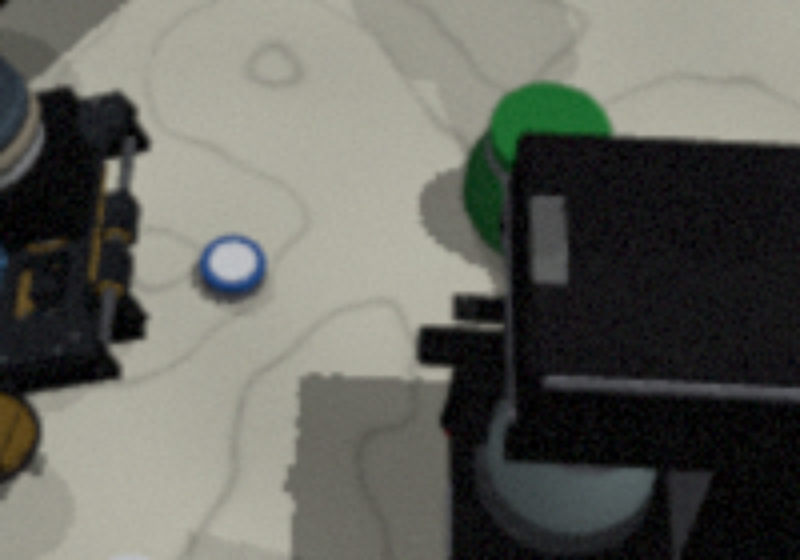

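The image shows the basket in: handle end ((425,345)) and tab ((470,308)) just in front of the head, tin in place. The handle end is about 50 mm ahead of the head front, allowing for the percentile bias. The tab end sits 18 mm behind the handle end, as it should, so I'm handing in.

```bash
python3 -c "
from plant import env
print(env.finish_job())"
```

```text
the job is handed in; nothing more can be done
None
```

I handed the job in, and no pass/fail verdict came back. The filter was seated level in the cup, tipped about 0.14 rad (far rim lifted somewhat over the asked centimetre), and fell back home untouched. I then pushed the basket in to its stop (12 N, no further travel), and nothing else looked disturbed in the pictures.

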